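Set the tube carriage to another station

TASK

Move the tube-rack carriage along its bench rail to the station marked by the blue tag: squeeze the red release lever against the black grip post, keep it squeezed while you slide the carriage there, then let go so that the brass catch drops fully into the slot by that tag. The slots lie only roughly beside their tags, so feel for the slot gently and never force the catch against the plates, and leave the glassware standing where it is.

Things in the scene. Friction and masses are not known exactly. Their poses are not given: they have to be found in the camera images.
- rail: flat aluminium bench rail, fixed, 92 mm wide, 340 long, 20 high; origin at the centre of its underside; y runs along it towards the stations, x across it (away from the robot). Dark steel plates 7 mm thick lie on it along x = +18 mm, cut by cross slots: a 16 mm wide home slot near the -y end, then three station slots 9 mm wide, 55 mm apart
- carriage (a joint): position of the grey carriage along the rail's +y, m: within 4 mm of 0 at the start (home), end stops at -0.006 and 0.185; about 1 N of friction when the catch is lifted. It carries a white rack of capped glass tubes (fixed in it, tops 103 mm above the table, on the robot's side)
- grip (a point): rides on the carriage: midway between the outer faces of the black grip post (27.5 mm to -y) and the resting red lever (27.5 mm to +y), 100 mm above the table, 15 mm under the post's top; axes as the rail's. Both are 26 mm wide across the rail; pinch them together along y from above. Fully squeezed the pair is 39 mm wide: the lever has come 16 mm towards the post
- post (a point): centre of the black grip post's outer (-y) face, 100 mm above the table; the post is fixed on the carriage. Pushing on this face drives the carriage to +y without moving the lever
- lever (a joint): angle of the red release lever, rad: 0 = at rest, catch fully down in a slot; about 0.11 = catch riding on top of the plates; 0.24 = fully squeezed, catch 4 to 5 mm clear of the plates. A spring returns it: at grip height it takes 6 N at first, 10 N fully squeezed; a grip of 20 N or more holds it there
- catch: brass catch on the lever's arm, a bar 6 mm thick along the rail with a round lower edge; origin at the centre of that edge, 69.5 mm to +y of the grip point. It has 1.5 mm of play each way in a station slot. Riding on the plates it is pressed down with about 11 N, adding 5 to 8 N of drag; forces on it over 35 N damage it
- tag_blue: blue plastic block 10 x 18 x 12 mm on the far edge of the rail, origin at the centre of its underside, axes as the rail's: marks the wanted station. The slot's true centre lies anywhere up to 12 mm to either side of it along the rail's y
- tag_white: the same in white: marks another station (not wanted)
- tag_orange: the same in orange: marks another station (not wanted)
- beaker_mid (a point): centre of an open glass beaker, 70 mm wide, 85 mm tall, to be left alone
- amber_bottle_mid (a point): centre of an amber bottle with black cap, 72 mm wide, 145 mm tall, to be left alone
- vial_mid (a point): centre of a small capped glass vial, 30 mm wide, 58 mm tall, to be left alone

How it is judged:
On the way, in this order (a step that is already met when the one before it is completed fails the run):
1. the lever is squeezed so far that the catch is lifted clear of the home slot (value of joint lever above 0.16 rad), for 0.1 s.
2. with the lever still squeezed the carriage has come to the blue tag (catch within 25 mm of it along the rail) (value of joint lever above 0.13 rad and y of catch in the frame of tag_blue between -0.025 and 0.025 m), for 0.05 s.
At the end, for the whole second after the job is handed in: The lever is let go and back at rest (under 0.03 rad), so the catch is fully down in the slot beside the blue tag (catch within 16 mm of the tag along the rail); the carriage stands still and nothing touches it (value of joint lever below 0.03 rad and y of catch in the frame of tag_blue between -0.016 and 0.016 m and value of joint carriage above 0.03 m and velocity of joint carriage between -0.005 and 0.005 m/s and contact force between the fingers and rail below 0.5 N).
It fails at once if the catch is forced against the plates with more than 35 N (contact force between catch and anything else above 35 N).
It fails at once if the beaker is shoved more than 25 mm or tipped (distance of beaker_mid from where it was at the start of the episode above 0.025 m or angle between beaker_mid's own z axis and vertical above 0.35 rad).
It fails at once if the amber bottle is shoved more than 25 mm or tipped (distance of amber_bottle_mid from where it was at the start of the episode above 0.025 m or angle between amber_bottle_mid's own z axis and vertical above 0.35 rad).
It fails at once if the vial is shoved more than 25 mm or tipped (distance of vial_mid from where it was at the start of the episode above 0.025 m or angle between vial_mid's own z axis and vertical above 0.35 rad).
It also fails if it takes over 51 s, if anything falls off the work surface, if the arm or the gripper's body presses on something with over 40 N, if the wrist force passes 120 N, or if a joint passes its speed limit or range.

ROBOT

A 6-joint arm with a two-finger parallel gripper is mounted at the origin on the work surface. World frame = base frame: x ahead of the robot, y to its left, z up, the work surface at z = 0. Lengths are in m, angles in rad, forces in N, time in s.
With the tool pointing down it reaches from about 0.35 to 0.975 m from the base axis. Payload 17.4 kg.
Tool frame: the origin (TCP) lies midway between the tips of the shut fingers; the grasp point (between the pads) lies 19 mm behind it (arm.grip_point_offset is the z of the grasp point in the tool frame, in m); z points along the fingers, y is the line along which they close (so a half turn about z gives the same grasp; the last joint's range is limited). The gripper opens to 85 mm and grips with 20 to 120 N. Pads are 22 mm wide; open, the fingers measure 114 mm over their backs; the gripper's body (76 mm by 85 mm) begins 54 mm behind the grasp point. The pads swing forward as they close: fully open they stand 13 mm farther back than shut.
Start: joints at [1.214, 0.116, 1.442, -0, 1.584, -0.038], TCP at [0.212, 0.641, 0.231] pointing down, gripper open.
Joint ranges: [-2.83, 2.83], [-0.83, 2.19], [0.07, 2.5], [-1.14, 4.28], [0.01, 3], [-2.97, 2.97]. Speed limits (rad/s): [1.89, 1.89, 2.22, 3.14, 3.14, 3.14].

INTERFACE

Orientations are given as a unit quaternion [x, y, z, w].
In Python, from station import monitor, capture, calibration, workorder, arm gives the robot as it stands. The module is installed in compiled form; this text tells all that it offers.
- The arm moves only by the tool drive_tool, never from a script. Its argument "increments" is one flat list of numbers, 5 for each row, row after row: the closure, from 0 (fully open) to 1 (shut), then the shift along the tool's x, y, z in m, then the turn about the tool's z in degrees. In form: [gripper, tx, ty, tz, turn, gripper, tx, ty, tz, turn, ...]. A call has 1 to 8 rows; each row is the pose to reach, as a shift and turn from the pose commanded when the call began, along the tool's axes at that moment; what a row does not reach only later rows make up. A row lasts 1/12 s, in which the tool goes at most 41.7 mm and 7.16 degrees, less where a joint would pass 70% of its speed; a pose out of reach is approached as far as the arm can. A call with a gripper value outside its range is refused whole. The fingers move at their own pace and stop on an object; the grip force is fixed at half the most. Time passes only in rows, so rows that repeat a pose let the fingers close. It gives the time, the measured TCP pose, the force, the opening and the grip force at its end, in the units of the state.
- monitor.get_obs(): the state, without advancing time (a new reading comes with each control period).
- capture(name): name is "scene" or "side" or "wrist"; returns (picture, depth): 480x640x3 uint8, red, green, blue; 480x640 float32, m along the optical axis (not along the pixel's ray), 0 where there is no reading.
- calibration(name): a dict with "fx", "fy", "cx", "cy" (pixels), "origin" and "attitude" of the camera in the world. Camera axes: x right, y down, z forward; pixel columns grow to the right and rows downward; lengths in m; the calibration is good to about 2 mm. The wrist camera is an equidistant fisheye: a pixel r from the principal point sees the ray r / f radians off the axis. A picture is of the moment at which its call begins: read the wrist's pose just before it. calibration takes no time and is no camera call; for the wrist camera it gives the pose at the moment of the call.
- workorder.finish_job(): hands the job in; it is judged then, once.
The state is a dict: "clock": time; "q": joint angles; "joint_velocities": joint speeds; "tau": joint torques, N m; "position": TCP position; "orientation": TCP orientation; "ft_force": force on the tool from outside, world axes, zero at the start; "moment": the same for the moment, N m; "finger_gap": finger opening in m; "gripper_force": force on a finger pad.
Only numpy, scipy, OpenCV 4.12 (cv2) and the standard library are available. Lean on these libraries where they do the work, as an engineer would, in place of code of your own. Each camera call takes 0.05 s, during which the arm holds its last target. There are 200 camera calls.

## Working session

There is one attempt and no reset: what is moved stays moved. The work goes in short steps, Python scripts to look and compute and a tool call to move; the robot and the scene stay as the last step left them, time stands still between calls to the robot, and variables do not carry over. Pictures are saved under pics/ and viewed, at most 10 in all, crops included, and the job is handed in when it is done.

Besides the shell and the picture viewer there is one more tool, called after ">>>" as name(argument=value, ...), one argument or row to a line, values as JSON. drive_tool: Moves the arm, as the interface text tells. Its arguments: {"type":"object","properties":{"increments":{"type":"array","items":{"type":"number"}}},"required":["increments"]}

```bash
mkdir -p pics; cat > h.py <<'E'
import numpy as np, cv2
from scipy.spatial.transform import Rotation as R
from station import monitor, capture, calibration, workorder, arm
def att(c):
    a=np.array(c["attitude"],float)
    return a if a.shape==(3,3) else R.from_quat(a).as_matrix()
def world(c,d,u,v):
    z=d[int(v),int(u)]
    return np.array(c["origin"])+att(c)@np.array([(u-c["cx"])/c["fx"]*z,(v-c["cy"])/c["fy"]*z,z])
E
python3 - <<'E'
from h import *
for n in("scene","side"):
    p,d=capture(n); cv2.imwrite(f"pics/{n}.png",p[...,::-1]); np.save(n+".npy",d); print(n,calibration(n))
print(monitor.get_obs(),arm.grip_point_offset)
E
```

```text
scene {'fx': 624.1241865996315, 'fy': 624.1241865996315, 'cx': 308.3584383255857, 'cy': 241.9790322487691, 'origin': array([ 1.01943093, -0.59456009,  0.83525606]), 'attitude': array([ 0.88622656,  0.26029662, -0.09713918, -0.37069142])}
side {'fx': 468.0232213521072, 'fy': 468.0232213521072, 'cx': 319.63695342083753, 'cy': 235.4830095893945, 'origin': array([0.38011781, 0.57419755, 0.43943369]), 'attitude': array([-0.17476666,  0.84752087, -0.48994248,  0.10545783])}
{'clock': 0.1, 'q': array([ 1.21419337e+00,  1.16437792e-01,  1.44218556e+00, -3.83337513e-05,
        1.58396342e+00, -3.78052027e-02]), 'joint_velocities': array([ 3.18355861e-04, -1.61102749e-03, -9.66949798e-04, -1.84442529e-03,
        6.89976981e-05,  1.21224948e-03]), 'tau': array([ 1.24857201e-03, -7.33682084e+01, -6.33784819e+01,  5.10571510e-06,
        5.25202107e-03, -3.37911604e-05]), 'position': array([0.21152983, 0.64083506, 0.23064415]), 'orientation': array([ 1.58724953e-01,  9.87322714e-01, -4.91176804e-04, -7.85934146e-05]), 'ft_force': array([-0.88112453,  0.4284379 ,  0.59901648]), 'moment': array([-0.07131034, -0.00930922,  0.06816661]), 'gripper_force': 0.0, 'finger_gap': 0.08548891871169924} -0.0187
```

View pics/scene.png

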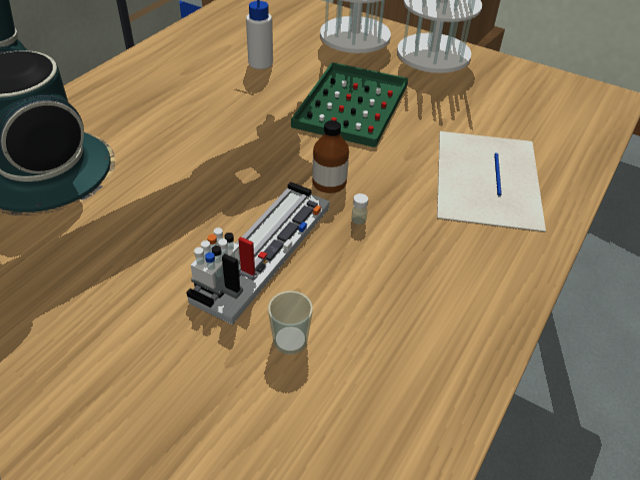

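View pics/side.png

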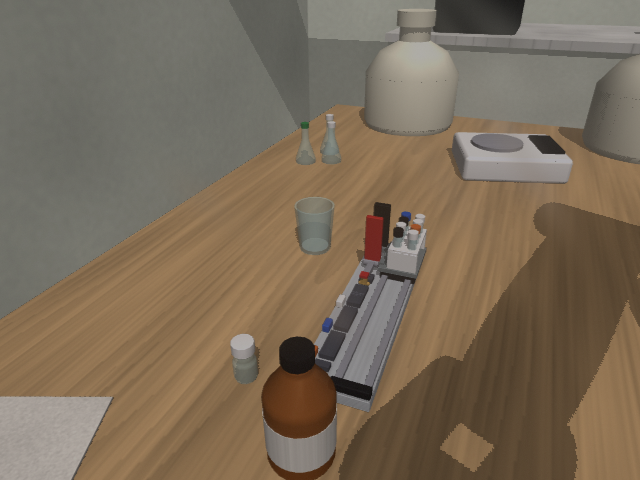

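The scene view shows the rail from about (215,300) to (310,195), with the black post at (231,273), the red lever at (246,256) and the blue tag near (302,226). The side view has the blue tag at (327,325), white at (341,300) and orange at about (313,350). I'll enlarge both.

```bash
python3 - <<'E'
import cv2
a=cv2.imread("pics/scene.png")[170:325,180:340]; cv2.imwrite("pics/sc2.png",cv2.resize(a,None,fx=3.8,fy=3.8,interpolation=cv2.INTER_CUBIC))
a=cv2.imread("pics/side.png")[195:405,300:440]; cv2.imwrite("pics/si2.png",cv2.resize(a,None,fx=2.8,fy=2.8,interpolation=cv2.INTER_CUBIC))
E
```

```text
(no output)
```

View pics/sc2.png

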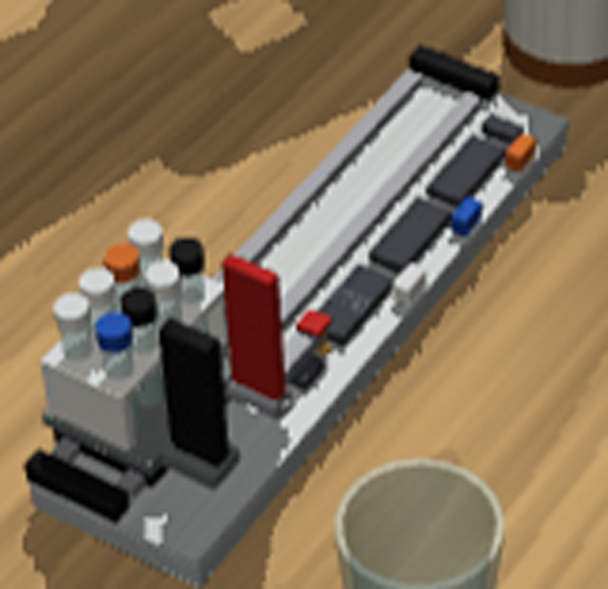

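View pics/si2.png

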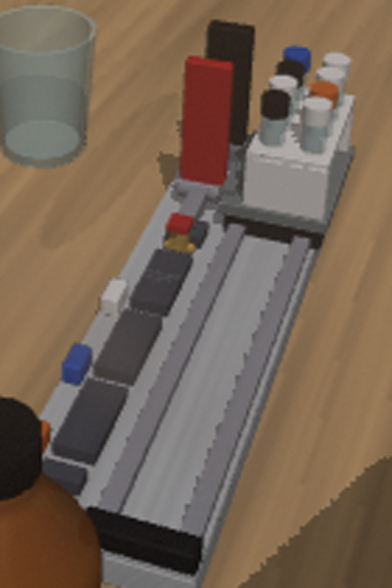

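```bash
cat > m.py <<'E'
from h import *
pts={}
for n in("scene","side"):
    c=calibration(n); d=np.load(n+".npy"); p=cv2.imread(f"pics/{n}.png").astype(int)
    v,u=np.mgrid[:480,:640]; z=d
    P=np.stack([(u-c["cx"])/c["fx"]*z,(v-c["cy"])/c["fy"]*z,z],-1)@att(c).T+c["origin"]
    pts[n]=(P,p)
    roi=np.zeros((480,640),bool)
    if n=="scene": roi[170:325,180:335]=1
    else: roi[195:405,300:440]=1
    B,G,Rr=p[...,0],p[...,1],p[...,2]
    m={"red":(Rr>90)&(G<50)&(B<60),"blk":(Rr<50)&(G<50)&(B<50),"blue":(B>110)&(Rr<90)&(G<110),"orange":(Rr>170)&(G<120)&(B<90)}
    for k,mm in m.items():
        q=P[mm&roi&(d>0)]
        for zl,zh in((.02,.035),(.035,.05),(.06,.095),(.095,.125)):
            s=q[(q[:,2]>zl)&(q[:,2]<zh)]
            if len(s)>5: print(n,k,zl,len(s),np.round(np.median(s,0),4),np.round(np.percentile(s,5,0),4),np.round(np.percentile(s,95,0),4))
    s=P[roi&(d>0)&(abs(P[...,2]-.02)<.004)][:, :2]
    r=cv2.minAreaRect(s.astype(np.float32)*1000); print(n,"rail",r)
    wht=P[roi&(d>0)&(abs(P[...,2]-.10)<.006)];
E
python3 m.py
python3 - <<'E'
from h import *
def rp(n,u,v,h):
    c=calibration(n); r=att(c)@np.array([(u-c["cx"])/c["fx"],(v-c["cy"])/c["fy"],1]); o=np.array(c["origin"]); return np.round(o+r*(h-o[2])/r[2],4)
S=lambda u,v,h:rp("scene",180+u/3.8,170+v/3.8,h)
print("near +x bottom",S(203,583,0),"far +x top",S(568,123,.02),"far+x bot",S(565,150,0),"near -x bot",S(32,505,0))
for k,u,v in(("white",410,272),("blue",468,203),("orange",521,140)): print(k,"top",S(u,v,.032))
print("slots",[S(*q,.027) for q in((392,274),(443,224-15),(493,148))])
T=lambda u,v,h:rp("side",300+u/2.8,195+v/2.8,h)
for k,u,v in(("white",116,285),("blue",78,350)): print(k,T(u,v,.032))
E
```

```text
scene red 0.02 12 [0.5696 0.1764 0.027 ] [0.5636 0.1735 0.0227] [0.5724 0.1834 0.0294]
scene red 0.035 34 [0.5574 0.0157 0.0399] [0.5513 0.0109 0.0379] [0.5616 0.0224 0.0425]
scene red 0.095 57 [ 0.5567 -0.0304  0.1128] [ 0.502  -0.0496  0.098 ] [ 0.5689 -0.0269  0.1165]
scene blk 0.02 617 [ 0.5257 -0.0053  0.0268] [ 0.4914 -0.1163  0.0211] [0.5647 0.2186 0.0331]
scene blk 0.035 85 [ 0.5631 -0.078   0.0424] [ 0.5377 -0.084   0.0357] [ 0.5739 -0.0666  0.0492]
scene blk 0.06 233 [ 0.5627 -0.0781  0.0792] [ 0.5285 -0.08    0.0623] [ 0.5733 -0.0674  0.094 ]
scene blk 0.095 293 [ 0.5529 -0.0732  0.1032] [ 0.5178 -0.0796  0.0963] [ 0.5724 -0.0246  0.1153]
scene blue 0.02 29 [0.5703 0.1283 0.0315] [0.5658 0.1207 0.0289] [0.5738 0.1344 0.033 ]
scene blue 0.095 49 [ 0.5224 -0.0793  0.1021] [ 0.5167 -0.0847  0.1001] [ 0.528  -0.0731  0.105 ]
scene orange 0.02 18 [0.5672 0.1846 0.0302] [0.564  0.1771 0.0284] [0.57   0.1913 0.0329]
scene orange 0.035 24 [0.5559 0.0179 0.0399] [0.5519 0.0128 0.0383] [0.5614 0.0235 0.0428]
scene orange 0.095 57 [ 0.5024 -0.0417  0.1032] [ 0.4946 -0.0492  0.101 ] [
[... 798 characters left out ...]
side blue 0.02 55 [0.5658 0.1314 0.0316] [0.5624 0.1229 0.0304] [0.5695 0.138  0.0326]
side blue 0.095 31 [ 0.5194 -0.0789  0.1031] [ 0.5141 -0.0844  0.1021] [ 0.5254 -0.0735  0.1039]
side rail ((537.951416015625, 52.77081298828125), (167.6258087158203, 358.160400390625), 29.380399703979492)
near +x bottom [ 0.5858 -0.1093  0.    ] far +x top [0.5737 0.2222 0.02  ] far+x bot [0.5724 0.2229 0.    ] near -x bot [ 0.4947 -0.1161  0.    ]
white top [0.5725 0.0755 0.032 ]
blue top [0.5697 0.1315 0.032 ]
orange top [0.567  0.1857 0.032 ]
slots [array([0.5632, 0.0737, 0.027 ]), array([0.5589, 0.1255, 0.027 ]), array([0.5555, 0.1775, 0.027 ])]
white [0.568  0.0732 0.032 ]
blue [0.5663 0.1273 0.032 ]
```

```bash
python3 - <<'E'
from h import *
def proj(n,P):
    c=calibration(n); q=(P-c["origin"])@att(c); return np.stack([c["fx"]*q[:,0]/q[:,2]+c["cx"],c["fy"]*q[:,1]/q[:,2]+c["cy"]],-1)
yv=np.array([-np.sin(.047),np.cos(.047),0]); xv=np.array([yv[1],-yv[0],0])
s=np.arange(0,.215,.002)
for n,tag in(("scene",[.5700,.1300,0]),("side",[.5661,.1300,0])):
    g=cv2.imread(f"pics/{n}.png")
    rows=[]
    for off,h in((0,.032),(-.018,.027),(-.022,.027),(-.026,.027)):
        P=np.array(tag)+xv*off+(s[:,None]-.13)*yv; P[:,2]=h
        q=proj(n,P).astype(np.float32)
        rows.append(cv2.remap(g,q[:,:1],q[:,1:],cv2.INTER_LINEAR)[:,0].astype(int))
    print(n)
    for i,a in enumerate(s): print(round(a*1000),rows[0][i],*[int(r[i].mean()) for r in rows[1:]])
E
```

```text
scene
0 [190 192 189] 51 173 48
2 [197 197 194] 55 170 81
4 [214 214 211] 64 169 142
6 [213 213 210] 56 171 180
8 [211 212 209] 58 170 176
10 [213 214 211] 63 167 174
12 [194 195 192] 65 173 175
14 [168 170 167] 67 172 175
16 [184 186 183] 59 168 171
18 [201 203 200] 57 124 132
20 [195 197 194] 47 62 67
22 [196 197 194] 40 61 59
24 [193 194 191] 43 77 78
26 [182 183 180] 41 91 92
28 [178 181 177] 51 90 93
30 [174 176 173] 55 88 92
32 [176 178 174] 62 93 92
34 [210 213 209] 65 88 85
36 [204 206 203] 70 76 76
38 [198 201 197] 71 70 63
40 [190 193 189] 71 69 67
42 [174 177 173] 70 69 60
44 [138 140 137] 71 70 66
46 [159 162 159] 70 72 73
48 [180 182 178] 75 74 77
50 [189 192 188] 81 76 78
52 [204 207 203] 78 86 74
54 [201 204 200] 80 86 81
56 [177 179 175] 74 79 71
58 [160 163 161] 70 70 67
60 [131 135 135] 71 70 64
62 [119 124 125] 70 70 63
64 [155 161 161] 70 70 67
66 [195 199 197] 70 70 60
68 [213 214 211] 70 69 62
70 [214 214 210] 71 67 63
72 [213 213 209] 82 86 118
74 [213 213 210] 93 93 174
76 [214 214 211] 79 78 196
78 [213 213 210] 37 38 127
80 [207 207 204] 35 30 52
82 [182 184
[... 3926 characters left out ...]
60 [138 138 142] 61 61 60
162 [137 137 141] 60 59 58
164 [138 138 141] 60 61 59
166 [137 137 141] 60 59 58
168 [138 138 142] 60 60 57
170 [137 138 140] 60 60 58
172 [138 138 141] 59 59 57
174 [139 140 142] 60 60 57
176 [136 136 137] 61 59 57
178 [29 45 76] 60 59 56
180 [24 29 38] 59 59 56
182 [26 27 32] 60 59 56
184 [24 26 30] 53 54 51
186 [24 26 31] 50 50 47
188 [24 26 32] 51 51 47
190 [23 25 30] 69 58 66
192 [25 26 31] 116 123 128
194 [24 26 30] 69 71 61
196 [23 26 31] 59 59 59
198 [25 27 31] 58 58 57
200 [24 24 31] 59 58 58
202 [22 24 30] 58 58 59
204 [22 24 27] 48 47 48
206 [21 23 27] 40 47 48
208 [21 23 29] 40 41 46
210 [21 22 27] 47 44 42
212 [20 22 26] 52 47 44
214 [19 20 26] 53 49 46
```

>>> drive_tool(
  increments=[0, -0.04, -0.03, 0, -5, 0, -0.08, -0.06, 0, -10, 0, -0.12, -0.09, 0, -15, 0, -0.15, -0.12, 0, -20.9, 0, -0.18, -0.16, 0, -20.9, 0, -0.21, -0.19, 0, -20.9, 0, -0.24, -0.22, 0, -20.9, 0, -0.27, -0.25, 0, -20.9],
)

```text
clock: 0.77
position: [0.3739, 0.3491, 0.2311]
orientation: [-0.023, 1.0, -0.0, -0.0]
ft_force: [0.4, 0.2, -0.7]
finger_gap: 0.0857
gripper_force: 0.0
```

The profiles put the station slot about 3.5 mm to +y of the blue tag centre, and the 55 mm slot spacing checks. That makes the carriage travel about 113 mm. I'm moving on to above the grip.

>>> drive_tool(
  increments=[0, -0.015, -0.038, 0, 0, 0, -0.03, -0.076, 0, 0, 0, -0.045, -0.112, 0, 0, 0, -0.06, -0.15, 0, 0, 0, -0.075, -0.188, 0, 0, 0, -0.09, -0.226, 0, 0, 0, -0.105, -0.264, 0, 0, 0, -0.12, -0.3, 0, 0],
)

```text
clock: 1.43
position: [0.5076, 0.0546, 0.2313]
orientation: [-0.023, 1.0, -0.0, 0.0]
ft_force: [0.5, 1.2, -0.3]
finger_gap: 0.0854
gripper_force: 0.0
```

>>> drive_tool(
  increments=[0, -0.015, -0.035, 0, 0, 0, -0.03, -0.07, 0, 0, 0, -0.035, -0.09, 0, 0, 0, -0.035, -0.09, 0, 0, 0, -0.035, -0.09, 0, 0, 0, -0.035, -0.09, 0, 0],
)

```text
clock: 1.93
position: [0.5462, -0.031, 0.2311]
orientation: [-0.023, 1.0, 0.0, -0.0]
ft_force: [-0.6, 1.1, 0.0]
finger_gap: 0.0852
gripper_force: 0.0
```

>>> drive_tool(
  increments=[0, -0.009, -0.0205, 0, 0, 0, -0.009, -0.0205, 0.03, 0, 0, -0.009, -0.0205, 0.03, 0, 0, -0.009, -0.0205, 0.03, 0],
)

```text
clock: 2.27
position: [0.5555, -0.0504, 0.2004]
orientation: [-0.024, 1.0, 0.0, -0.001]
ft_force: [0.2, 0.1, 0.5]
finger_gap: 0.0855
gripper_force: 0.0
```

```bash
python3 - <<'E'
from h import *
print(monitor.get_obs()["position"]); print(calibration("wrist"))
p,d=capture("wrist"); cv2.imwrite("pics/w1.png",p[...,::-1]); np.save("w1.npy",d)
p,d=capture("side"); a=p[180:405,290:440,::-1]; cv2.imwrite("pics/s2.png",cv2.resize(a,None,fx=2.6,fy=2.6,interpolation=cv2.INTER_CUBIC))
E
```

```text
[ 0.55554956 -0.05036461  0.2003905 ]
{'fx': 371.64829954431775, 'fy': 371.64829954431775, 'cx': 327.050657299592, 'cy': 230.8236989925995, 'origin': array([ 0.48484453, -0.05326227,  0.34338802]), 'attitude': array([0.68388135, 0.71641326, 0.10046238, 0.0946871 ])}
```

View pics/w1.png

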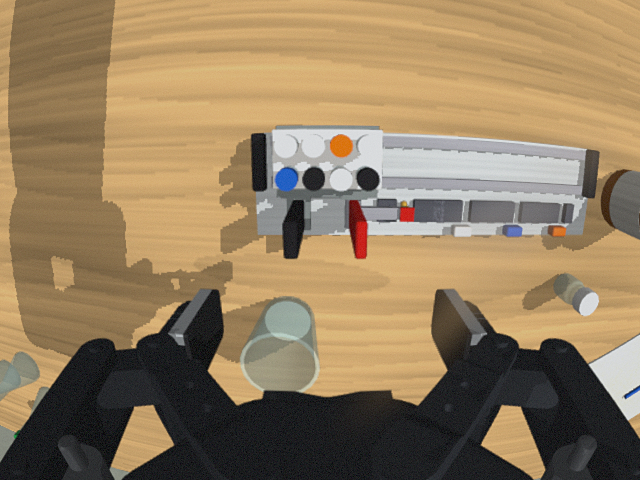

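Wrist view: the post at about (293,230) and lever at (358,230) are centred between the fingers (mid column about 325). The beaker at (282,345) lies farther in +x. I'll check the numbers.

```bash
python3 - <<'E'
from h import *
c=calibration("wrist"); d=np.load("w1.npy"); p=cv2.imread("pics/w1.png").astype(int)
v,u=np.mgrid[:480,:640]; a=(u-c["cx"])/c["fx"]; b=(v-c["cy"])/c["fy"]; r=np.hypot(a,b)+1e-9
k=np.tan(r)/r; P=np.stack([a*k*d,b*k*d,d],-1)@att(c).T+c["origin"]
t=(d>0)
B,G,Rr=p[...,0],p[...,1],p[...,2]
def show(n,m):
    s=P[m&t]; print(n,len(s),np.round(np.percentile(s,[3,50,97],axis=0),4).tolist())
up=(P[...,2]>.095)&(P[...,2]<.12)
reg=(v>190)&(v<262)
show("post",up&reg&(u>270)&(u<315)&(Rr<60)); show("lever",up&reg&(u>335)&(u<385)&(Rr>90)&(G<60))
show("beaker rim",(P[...,2]>.078)&(P[...,2]<.09)&(u>235)&(u<325)&(v>320)&(v<400))
show("bluetag",(v>220)&(v<240)&(u>500)&(u<525)&(B>120)&(Rr<110))
for q in((287,257),(303,200),(367,257)): print(q,P[q[1]-2,q[0]])
E
```

```text
post 697 [[0.5453, -0.0779, 0.0967], [0.5555, -0.073, 0.1167], [0.5689, -0.0689, 0.1182]]
lever 498 [[0.5432, -0.0318, 0.1004], [0.5534, -0.0285, 0.1167], [0.5667, -0.0247, 0.1181]]
beaker rim 1549 [[0.6475, -0.1169, 0.0784], [0.6784, -0.0855, 0.0859], [0.7116, -0.0526, 0.0882]]
bluetag 133 [[0.5627, 0.1217, 0.0318], [0.5663, 0.1293, 0.034], [0.5706, 0.1368, 0.0356]]
(287, 257) [ 0.56813917 -0.07541004  0.11799651]
(303, 200) [ 0.54504782 -0.07031548  0.04155751]
(367, 257) [ 0.60714256 -0.00782941  0.00108458]
```

>>> drive_tool(
  increments=[0, 0, -0.001, 0.03, 0, 0, 0, -0.001, 0.06, 0, 0, 0, -0.001, 0.09, 0, 0, 0, -0.001, 0.12, 0, 0, 0, -0.001, 0.12, 0, 0, 0, -0.001, 0.12, 0],
)

```text
clock: 2.87
position: [0.5563, -0.052, 0.082]
orientation: [-0.023, 1.0, 0.0, -0.0]
ft_force: [0.2, -0.1, 0.9]
finger_gap: 0.0854
gripper_force: 0.0
```

>>> drive_tool(
  increments=[0.3, 0, 0, 0, 0, 0.35, 0, 0, 0, 0, 0.45, 0, 0, 0, 0, 0.6, 0, 0, 0, 0, 0.8, 0, 0, 0, 0, 1, 0, 0, 0, 0, 1, 0, 0, 0, 0, 1, 0, 0, 0, 0],
)

```text
clock: 3.53
position: [0.5578, -0.0526, 0.0849]
orientation: [-0.023, 1.0, -0.0, 0.002]
ft_force: [-4.2, -1.5, 18.9]
finger_gap: 0.04
gripper_force: 58.5
```

>>> drive_tool(
  increments=[1, 0, 0, 0, 0, 1, 0, 0, 0, 0, 1, 0, 0.003, 0, 0, 1, 0, 0.009, 0, 0, 1, 0, 0.017, 0, 0, 1, 0, 0.026, 0, 0, 1, 0, 0.035, 0, 0, 1, 0, 0.04, 0, 0],
)

```text
clock: 4.2
position: [0.556, -0.0118, 0.0849]
orientation: [-0.023, 1.0, 0.0, 0.002]
ft_force: [-4.9, -2.3, 18.1]
finger_gap: 0.0395
gripper_force: 58.7
```

>>> drive_tool(
  increments=[1, 0, 0.005, 0, 0, 1, 0, 0.014, 0, 0, 1, 0, 0.024, 0, 0, 1, 0, 0.034, 0, 0, 1, 0, 0.044, 0, 0, 1, 0, 0.053, 0, 0, 1, 0, 0.059, 0, 0, 1, 0, 0.059, 0, 0],
)

```text
clock: 4.87
position: [0.5533, 0.0477, 0.0849]
orientation: [-0.023, 1.0, 0.001, 0.002]
ft_force: [-4.4, 0.7, 18.4]
finger_gap: 0.0394
gripper_force: 58.1
```

```bash
python3 - <<'E'
from h import *
print(monitor.get_obs()["position"])
a=capture("side")[0][...,::-1]; b=capture("scene")[0][...,::-1]
np.save("side2.npy",a)
a=cv2.resize(a[250:370,300:400],(500,600),interpolation=cv2.INTER_CUBIC); b=cv2.resize(b[195:295,250:300],(300,600),interpolation=cv2.INTER_CUBIC)
cv2.imwrite("pics/c1.png",np.hstack([a,b]))
E
```

```text
[0.55327166 0.04771571 0.08492521]
```

View pics/c1.png

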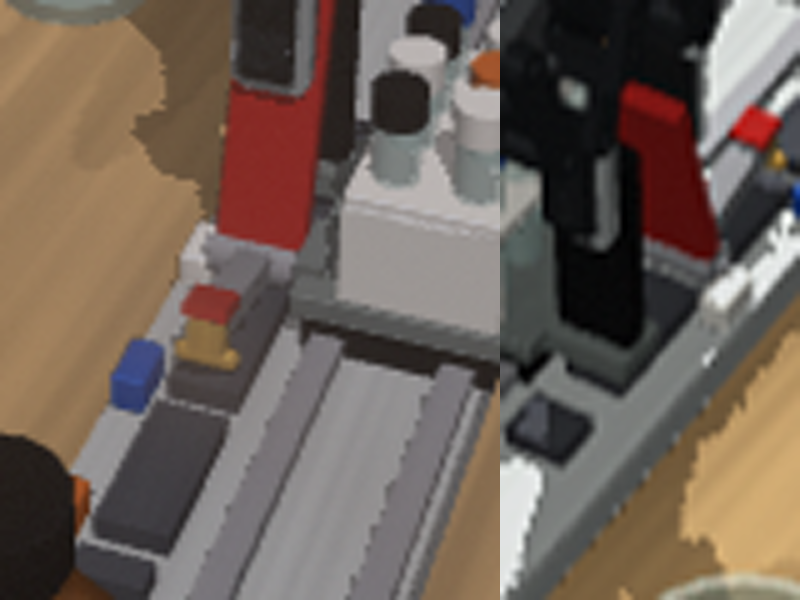

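The catch is held up, just short of the slot by the blue tag (side crop: catch at (208,358), plate edge at row 405). I'll open gently so the catch lands on the plate.

>>> drive_tool(
  increments=[0.5, 0, 0.001, 0, 0, 0.46, 0, 0.002, 0, 0, 0.42, 0, 0.003, 0, 0, 0.38, 0, 0.004, 0, 0, 0.34, 0, 0.004, 0, 0, 0.33, 0, 0.004, 0, 0, 0.33, 0, 0.004, 0, 0, 0.33, 0, 0.004, 0, 0],
)

```text
clock: 5.63
position: [0.5517, 0.0504, 0.0813]
orientation: [-0.023, 1.0, 0.0, -0.0]
ft_force: [0.2, 0.1, 0.3]
finger_gap: 0.0573
gripper_force: 0.0
```

```bash
python3 - <<'E'
from h import *
print(monitor.get_obs()["position"])
a=capture("side")[0][...,::-1]
a=cv2.resize(a[230:350,310:410],(500,600),interpolation=cv2.INTER_CUBIC)
cv2.imwrite("pics/c2.png",a)
E
```

```text
[0.55169766 0.05038978 0.08127418]
```

View pics/c2.png

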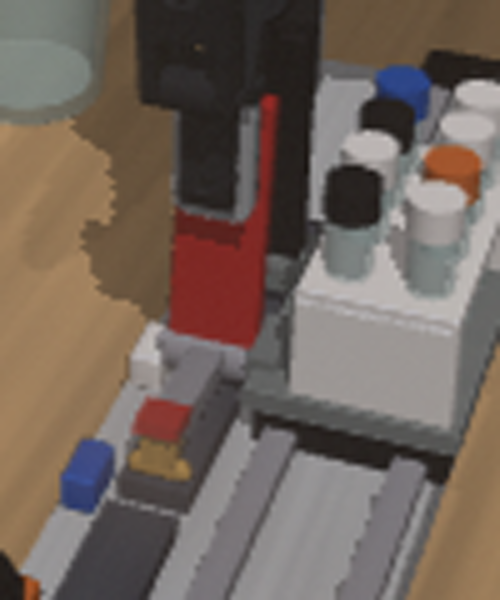

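The catch rests on the plate at about (160,465), just short of the slot. The gripper is free of force. Next I feel forward, with the -y finger pushing the post in small steps.

>>> drive_tool(
  increments=[0.33, 0, 0.001, 0, 0, 0.33, 0, 0.002, 0, 0, 0.33, 0, 0.003, 0, 0],
)

```text
clock: 5.93
position: [0.5516, 0.0534, 0.0813]
orientation: [-0.023, 1.0, -0.0, -0.0]
ft_force: [-0.5, -8.2, -0.2]
finger_gap: 0.0571
gripper_force: 3.9
```

>>> drive_tool(
  increments=[0.33, 0, 0.001, 0, 0, 0.33, 0, 0.002, 0, 0],
)

```text
clock: 6.1
position: [0.5515, 0.0548, 0.0812]
orientation: [-0.023, 1.0, -0.001, -0.0]
ft_force: [-0.2, -7.7, -0.0]
finger_gap: 0.0572
gripper_force: 4.1
```

>>> drive_tool(
  increments=[0.33, 0, 0.001, 0, 0, 0.33, 0, 0.002, 0, 0],
)

```text
clock: 6.27
position: [0.5514, 0.0567, 0.0812]
orientation: [-0.023, 1.0, -0.001, -0.0]
ft_force: [0.6, -7.0, -0.4]
finger_gap: 0.0573
gripper_force: 4.2
```

>>> drive_tool(
  increments=[0.33, 0, 0.0007, 0, 0, 0.33, 0, 0.0013, 0, 0],
)

```text
clock: 6.43
position: [0.5514, 0.0581, 0.0813]
orientation: [-0.023, 1.0, -0.001, 0.0]
ft_force: [0.3, -7.1, -1.5]
finger_gap: 0.0574
gripper_force: 3.5
```

>>> drive_tool(
  increments=[0.33, 0, 0.0007, 0, 0, 0.33, 0, 0.0013, 0, 0],
)

```text
clock: 6.6
position: [0.5513, 0.0599, 0.0812]
orientation: [-0.023, 1.0, -0.0, -0.0]
ft_force: [0.4, -0.8, 0.4]
finger_gap: 0.057
gripper_force: 0.0
```

Drag fell from 7 N to 0.8 N, which suggests the catch dropped in. I'll open, rise clear and look.

>>> drive_tool(
  increments=[0.2, 0, -0.0005, 0, 0, 0, 0, -0.001, 0, 0, 0, 0, -0.001, 0, 0, 0, 0, -0.001, -0.03, 0, 0, 0, -0.001, -0.06, 0, 0, 0, -0.001, -0.09, 0, 0, 0, -0.001, -0.12, 0, 0, 0, -0.001, -0.12, 0],
)

```text
clock: 7.27
position: [0.5529, 0.0592, 0.2078]
orientation: [-0.023, 1.0, 0.0, 0.004]
ft_force: [0.7, -0.3, 1.4]
finger_gap: 0.0853
gripper_force: 0.0
```

```bash
python3 - <<'E'
from h import *
print(monitor.get_obs()["position"])
out=[]
for n in("side","wrist"):
    c=calibration(n); p,d=capture(n); g=p[...,::-1]; q=p.astype(int)
    v,u=np.mgrid[:480,:640]; a=(u-c["cx"])/c["fx"]; b=(v-c["cy"])/c["fy"]; k=1
    if n=="wrist": r=np.hypot(a,b)+1e-9; k=np.tan(r)/r
    P=np.stack([a*k*d,b*k*d,d],-1)@att(c).T+c["origin"]
    z=P[...,2]; near=(d>0)&(abs(P[...,0]-.55)<.03)&(P[...,1]>-.1)&(P[...,1]<.2)
    for nm,m in(("lever",(q[...,0]>90)&(q[...,1]<60)&(P[...,0]>.53)),("post",(q.max(-1)<60)&(P[...,0]>.54))):
        s=P[near&m&(z>.095)&(z<.125)]; print(n,nm,len(s),np.round(np.percentile(s,[3,50,97],axis=0),4).tolist())
    if n=="side":out.append(cv2.resize(g[230:350,310:410],(500,600),interpolation=cv2.INTER_CUBIC))
cv2.imwrite("pics/c3.png",out[0])
E
```

```text
[0.55293618 0.05922633 0.20780915]
side lever 292 [[0.5378, 0.0853, 0.0957], [0.5494, 0.0901, 0.107], [0.5614, 0.0923, 0.1153]]
side post 262 [[0.5407, 0.0386, 0.0959], [0.5519, 0.045, 0.1077], [0.5639, 0.0471, 0.1154]]
wrist lever 485 [[0.5369, 0.0831, 0.0997], [0.5475, 0.0862, 0.1146], [0.5607, 0.0901, 0.1161]]
wrist post 541 [[0.5406, 0.0369, 0.1013], [0.5511, 0.0418, 0.1148], [0.5625, 0.046, 0.1162]]
```

View pics/c3.png

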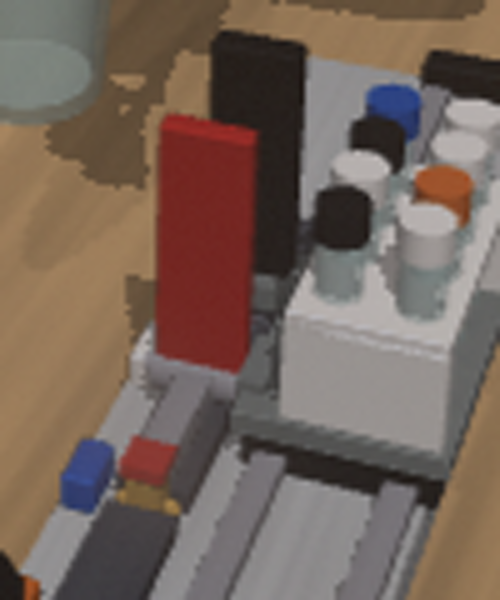

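The catch now sits down in the slot beside the blue tag, hidden behind the plate edge at about (150,495). The lever-to-post distance is back to its rest value (44.4 mm now, 44.5 mm at the start).

```bash
python3 -c "
from station import workorder; print(workorder.finish_job())"
```

```text
the job is handed in; nothing more can be done
None
```

The carriage is at the blue-tag station with the lever back at rest, the catch down in its slot and the gripper clear above it; the job was handed in at about 7.4 s on the robot's clock, and no verdict was returned.

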